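# Lift the sieve tray out of the soaking tub to drain

### The job

Take the loose lid off the grey soaking tub and lay it flat, handle up, on the black rubber mat, setting it down rather than dropping it, and let go of it. Then lift the steel sieve tray by its handle, with the cup and stopper in it, until its feet are a few centimetres above the rim of the tub, and hold it there, level and still, over the tub so that it drains back into it. Finish while still holding the tray in the air: do not put it down, lose nothing from it, and leave the bottle, carton and beaker alone.

Things in the scene. Friction and masses are not known exactly. Their poses are not given: they have to be found in the camera images.
- tub: Open-topped rectangular tub of grey plastic, fixed to the counter, outside 200 (its x) by 150 (its y) by 95 mm high (a thin look-only band near the rim stands 4 mm prouder), walls 4 mm, floor 5 mm. Origin: centre of its underside, on the counter; z up. The counter is at height 0.
- lid: Loose grey plastic lid lying on the tub, not latched: plate 204 (x) by 154 (y) by 6 mm; 6 mm deep ribs below it sit inside the tub's rim with about 4 mm play. 0.25 kg, yaw as the tub. Origin: centre of the underside of the ribs (89 mm above the counter on the tub); plate top 12 mm above it.
- lid_bar (a point): Middle of the lid's bar handle, 41 mm above the lid's origin. The bar runs along the lid's y: 100 mm long, 14 mm wide (x), 14 mm high, on two end posts with 80 mm between them; 22 mm free under it. Axes as the lid's.
- tray: Steel sieve tray on four 12 mm feet on the tub's floor, hidden under the lid at first: 168 (x) by 116 (y) mm, rim 35 mm and inner floor 15 mm above the feet's underside, about 12 mm play to the tub's walls all round, yaw within 0.05 rad of the tub's. 0.35 kg. Origin: centre, at the underside of the feet (5 mm above the counter at the start).
- tray_bar (a point): Middle of the tray's carrying bar, 72 mm above the tray's origin. The bar runs along the tray's y: 112 mm long, 12 mm wide (x), 14 mm high, on a post at each end, 100 mm between the posts. Axes as the tray's.
- cup: Small white cup, 34 mm across, 27 mm high, 30 g, standing loose in the tray on one side (x) of the carrying bar. Origin: centre of its underside.
- stopper: Steel stopper, 30 mm across, 26 mm high with a narrower neck, about 60 g (40 to 100 g), standing loose in the tray on the other side of the bar. Origin: centre of its underside.
- mat: Black rubber mat lying on the counter, fixed, 220 (x) by 170 (y) by 4 mm. Origin: centre of its underside. It and the tub stand left and right of each other, either way round.
- bottle: Amber bottle, 54 mm across, 130 mm high, a bystander at the far side of the work. Origin: centre of its underside.
- carton: Yellow carton 70 by 130 by 50 mm, a bystander. Origin: centre of its underside.
- beaker: White open beaker, 70 mm across, 80 mm high, a bystander. Origin: centre of its underside.

How it is judged:
By the outcome, as a careful person would: the job done as asked, in the order asked, and still so for the second after the job is handed in, while the arm keeps its last pose, push and grip.
It also fails if it takes over 58 s, if anything falls off the work surface, if the arm or the gripper's body presses on something with over 40 N, if the wrist force passes 120 N, or if a joint passes its speed limit or range.

### The arm

A 7-joint arm with a two-finger parallel gripper is mounted at the origin on the work surface. World frame = base frame: x ahead of the robot, y to its left, z up, the work surface at z = 0. Lengths are in m, angles in rad, forces in N, time in s.
With the tool pointing down it reaches from about 0.4 to 0.85 m from the base axis. Payload 4.4 kg.
Tool frame: the origin (TCP) lies at the very end of the fingers, on their centre line; the grasp point (between the pads) lies 19 mm behind it; z points along the fingers, y is the direction in which the jaws open and shut (so a half turn about z gives the same grasp; the last joint's range is limited). The gripper opens to 94 mm and grips with 3 to 60 N. Pads are 16 mm wide; open, the fingers measure 119 mm over their backs; the gripper's body (75 mm by 177 mm) begins 78 mm behind the grasp point.
Start: joints at [1.17, 0.628, 0.038, 1.517, -0.027, 0.996, -0.02], TCP at [0.214, -0.614, 0.205] pointing down, gripper open.
Joint ranges: [-3.06, 3.06], [-0.37, 2.12], [-1.25, 1.32], [0.18, 2.47], [-1.1, 4.24], [0.23, 1.98], [-2.94, 2.94]. Speed limits (rad/s): [2.57, 2.57, 3.14, 3.14, 3.14, 3.14, 3.14].

### API

Orientations are given as [roll, pitch, yaw] about the fixed x, y, z axes, in that order (R = Rz(yaw) Ry(pitch) Rx(roll)).
In Python, from workcell import manip, eyes, workorder gives the robot as it stands.
- The arm moves only by the tool move_arm, never from a script. Its argument "deltas" is text: rows parted by semicolons, each of 7 numbers parted by spaces: the turn, a rotation vector about the world's x, y, z in degrees, then the shift along the world's x, y, z in cm, then the opening, from 0 (shut) to 1 (fully open). A call has 1 to 5 rows; each row is the pose to reach, as a shift and turn from the pose commanded when the call began; what a row does not reach only later rows make up. A row lasts 1/12 s, in which the tool goes at most 41.7 mm and 7.16 degrees, less where a joint would pass 70% of its speed; a pose out of reach is approached as far as the arm can. A call with a gripper value outside its range is refused whole. The fingers move at their own pace and stop on an object; "squeeze" is the grip in N (left out, the last holds). Time passes only in rows, so rows that repeat a pose let the fingers close. It gives the time, the measured TCP pose, the force and the opening at its end, in the units of the state.
- manip.state(): the state, without advancing time (a new reading comes with each control period).
- eyes.camera(name): name is "scene" or "top" or "wrist"; returns a dict with "frame" (420x560x3 uint8, blue, green, red), "depth" (420x560 float32, m along the optical axis (not along the pixel's ray), 0 where there is no reading), "fx", "fy", "cx", "cy" (pixels), "extrinsics" (4x4, takes a point from world to camera coordinates); the wrist camera has in their place "T_tool_cam" (4x4, takes a point from camera to tool coordinates, whose origin is the TCP and whose axes are the flange's). Camera axes: x right, y up, looking along -z (the intrinsics and any distortion apply to the point x, -y, -z); pixel columns grow to the right and rows downward; lengths in m; the calibration is good to about 2 mm. A picture is of the moment at which its call begins: read the wrist's pose just before it.
- workorder.job_done(): hands the job in, once; it reports no verdict.
Trained networks look in a picture, given as the dict that the camera call returned (one of the last four; its "shot" number tells which), for a name from the list of things; names that differ only in an ending like _2 or _b are one class to them, and where a whole thing is asked for, a point or a joint stands for the part that bears it (a point fixed in the world has none). Each returns a list of dicts, best first, with "score" (0 to 1); they miss things now and then, are a little off and sometimes report something else, mostly with a low value. They report only what shows in the picture. A call takes as long as a camera call.
- eyes.regions_of(target, picture): "mask" (420x560 bool, what is visible of it) and "rect" ([left, top, width, height] in pixels, round what is visible of it).
- eyes.mark_of(target, picture): "xy" ([column, row] in pixels: a listed point, or the origin of a listed thing).
The state is a dict: "clock": time; "joint_pos": joint angles; "dq": joint speeds; "tau": joint torques, N m; "ee_pos": TCP position; "orientation": TCP orientation; "ft_force": force on the tool from outside, world axes, zero at the start; "moment": the same for the moment, N m; "width": finger opening in m.
Only numpy, scipy, OpenCV 4.12 (cv2) and the standard library are available. Lean on these libraries where they do the work, as an engineer would, in place of code of your own. Each camera call takes 0.05 s, during which the arm holds its last target.

## Working session

There is one attempt and no reset: what is moved stays moved. The work goes in short steps, Python scripts to look and compute and a tool call to move; the robot and the scene stay as the last step left them, time stands still between calls to the robot, and variables do not carry over. Pictures are saved under pics/ and viewed, and the job is handed in when it is done.

Besides the shell and the picture viewer there is one more tool, called after ">>>" as name(argument=value, ...), one argument or row to a line, values as JSON. move_arm: Moves the arm, as the interface text tells. Its arguments: {"type":"object","properties":{"deltas":{"type":"string"},"squeeze":{"type":"number"}},"required":["deltas"]}

```bash
mkdir -p pics; cat > h.py <<'E'
import numpy as np, cv2
from workcell import manip, eyes, workorder
from scipy.spatial.transform import Rotation as R
def Twt(s):
    T=np.eye(4);T[:3,:3]=R.from_euler('xyz',s['orientation']).as_matrix();T[:3,3]=s['ee_pos'];return T
def shot(name):
    s=manip.state();p=eyes.camera(name)
    if name=='wrist': p['Twc']=Twt(s)@np.array(p['T_tool_cam'])
    else: p['Twc']=np.linalg.inv(np.array(p['extrinsics']))
    return p
def cloud(p):
    d=p['depth'];v,u=np.mgrid[:d.shape[0],:d.shape[1]]
    c=np.stack([(u-p['cx'])/p['fx']*d,-(v-p['cy'])/p['fy']*d,-d],-1)
    return c@p['Twc'][:3,:3].T+p['Twc'][:3,3]
def ray(p,xy,z):
    d=np.array([(xy[0]-p['cx'])/p['fx'],-(xy[1]-p['cy'])/p['fy'],-1]);d=p['Twc'][:3,:3]@d;o=p['Twc'][:3,3]
    return o+d*(z-o[2])/d[2]
E
python3 - <<'E'
from h import *
s=manip.state();print(s)
for n in ['scene','top']:
    p=shot(n);print([k for k in p if k not in('frame','depth')]);cv2.imwrite(f'pics/{n}0.png',p['frame'])
    C=cloud(p)
    for t in ['tub','lid','mat','bottle','carton','beaker']:
        r=eyes.regions_of(t,p)
        if r:
            m=r[0]['mask']&(p['depth']>0);P=C[m]
            print(n,t,round(r[0]['score'],2),r[0]['rect'],np.round(np.median(P,0),3),np.round(np.percentile(P,2,axis=0),3),np.round(np.percentile(P,98,axis=0),3))
    m=eyes.mark_of('lid_bar',p)
    print(m[:2])
    print(manip.state()['clock'])
E
```

```text
{'clock': 0.0, 'joint_pos': array([ 1.17017883,  0.62930773,  0.03847167,  1.51836978, -0.02700519,
        0.99628298, -0.0200069 ]), 'dq': array([-1.99595613e-03,  4.74171886e-05,  4.12043067e-04, -8.70324483e-04,
       -3.94700885e-04, -8.72416980e-04,  5.24360811e-04]), 'tau': array([-2.38565799e-04, -5.49736583e+01,  1.14362139e+00, -1.86640871e+01,
       -5.21664333e-02,  2.36368063e-02,  1.53288556e-04]), 'ee_pos': array([ 0.21338136, -0.61327416,  0.20457898]), 'orientation': array([-3.13974397e+00,  3.54923615e-05,  3.34783722e-01]), 'ft_force': array([-0.17312452, -0.33175256, -0.27876917]), 'moment': array([-0.01165636, -0.01371582,  0.04688259]), 'width': 0.09407020137687304}
['fx', 'fy', 'cx', 'cy', 'extrinsics', 'shot', 'Twc']
scene tub 0.89 [307.8, 168.4, 89.1, 67.8] [0.524 0.147 0.049] [0.398 0.056 0.002] [0.561 0.266 0.093]
scene lid 0.58 [310.3, 141.5, 88.4, 73.9] [0.452 0.162 0.102] [0.34  0.07  0.097] [0.545 0.254 0.138]
scene mat 0.85 [166.0, 171.2, 97.2, 81.3] [ 0.536 -0.187  0.005] [ 0.421 -0.283 -0.   ] [ 0.64  -0.094  0.01 ]
scene bottle 0.81 [241.8, 260.9,
[... 343 characters left out ...]
4
['fx', 'fy', 'cx', 'cy', 'extrinsics', 'shot', 'Twc']
top tub 0.64 [210.6, 265.0, 39.1, 78.5] [0.424 0.087 0.081] [0.327 0.054 0.011] [0.491 0.131 0.086]
top lid 0.85 [148.8, 231.8, 100.1, 113.8] [0.437 0.164 0.102] [0.338 0.073 0.097] [0.541 0.254 0.138]
top mat 0.7 [302.6, 200.9, 91.4, 106.4] [ 0.527 -0.186  0.004] [ 0.42  -0.279 -0.001] [ 0.639 -0.091  0.009]
top bottle 0.84 [275.7, 137.0, 26.2, 31.5] [ 0.755 -0.037  0.087] [ 0.74  -0.063  0.01 ] [ 0.78  -0.013  0.133]
top carton 0.81 [152.9, 143.7, 57.4, 33.3] [0.74  0.218 0.05 ] [0.707 0.156 0.013] [0.779 0.283 0.055]
top beaker 0.73 [361.9, 145.7, 28.9, 30.7] [ 0.756 -0.254  0.042] [ 0.714 -0.279  0.001] [ 0.778 -0.216  0.083]
[]
0.8
```

```bash
python3 - <<'E'
from h import *
p=shot('top');C=cloud(p)
cv2.imwrite('pics/top1.png',cv2.resize(p['frame'],(784,588)))
ps=shot('scene');cv2.imwrite('pics/scene1.png',cv2.resize(ps['frame'],(784,588)));Cs=cloud(ps)
for pp,CC in((p,C),(ps,Cs)):
  for t,lo,hi in(('lid',.095,.11),('lid',.125,.15),('mat',-.001,.01),):
    r=eyes.regions_of(t,pp)
    if not r: print(t,'none');continue
    m=cv2.dilate(r[0]['mask'].astype(np.uint8),np.ones((7,7)))>0
    P=CC[m&(pp['depth']>0)];P=P[(P[:,2]>lo)&(P[:,2]<hi)]
    if t=='mat':
        m=r[0]['mask'];P=CC[m&(pp['depth']>0)]
    b=cv2.minAreaRect(P[:,:2].astype(np.float32)*1000)
    print(t,b,len(P),np.median(P[:,2]))
  print(eyes.mark_of('lid_bar',pp)[:1],[ray(pp,m['xy'],.130) for m in eyes.mark_of('lid_bar',pp)[:1]],[ray(pp,m['xy'],.0) for m in eyes.mark_of('mat',pp)[:1]],[ray(pp,m['xy'],.0) for m in eyes.mark_of('tub',pp)[:1]])
print(manip.state()['clock'])
E
```

```text
lid ((440.0740966796875, 164.6495361328125), (154.97459411621094, 204.07716369628906), 64.23182678222656) 6156 0.10145762760942012
lid ((439.8887634277344, 163.88595581054688), (99.59574890136719, 13.36121654510498), 64.01687622070312) 308 0.13699792502164854
mat ((530.30859375, -186.81385803222656), (172.96298217773438, 222.85386657714844), 71.36659240722656) 6203 0.004395282949323676
[{'xy': [192.0, 288.7], 'score': 0.68}] [array([0.4358154 , 0.17169958, 0.13      ])] [] []
lid ((440.02130126953125, 162.51390075683594), (156.04600524902344, 207.1322021484375), 63.546165466308594) 3357 0.10151699625024091
lid ((440.8407897949219, 162.36776733398438), (101.1994400024414, 19.86992073059082), 62.34867858886719) 280 0.1351843063194758
mat ((528.7158813476562, -188.17991638183594), (173.17156982421875, 221.07284545898438), 71.11439514160156) 4212 0.004726113589931025
[{'xy': [360.3, 167.5], 'score': 0.7}] [array([0.4397287 , 0.17054691, 0.13      ])] [array([ 0.53322367, -0.1855566 ,  0.        ])] [array([0.4312308 , 0.16448576, 0.        ])]
1.6
```

View pics/top1.png

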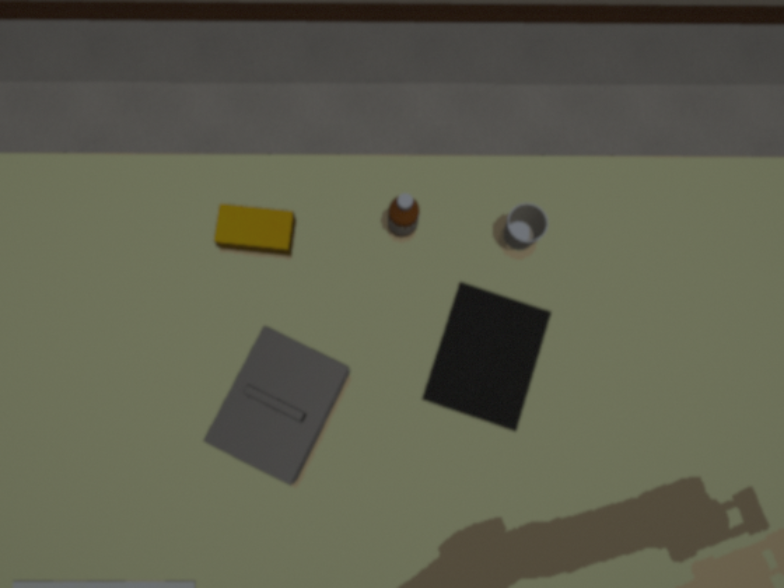

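View pics/scene1.png

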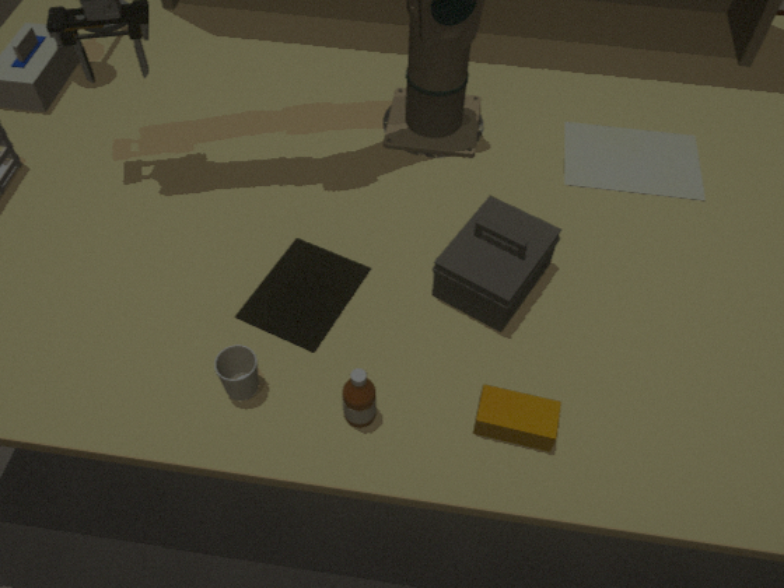

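>>> move_arm(
  deltas="0 0 4 2 3 1 1;0 0 8 4 6 2 1;0 0 12 6 9 3 1;0 0 16 8 12 4 1;0 0 20 10 15 5 1",
)

```text
clock: 2.02
ee_pos: [0.3143, -0.4624, 0.256]
orientation: [3.141, 0.0, 0.687]
ft_force: [1.0, -1.2, 0.1]
width: 0.094
```

>>> move_arm(
  deltas="0 0 4 2 3 1 1;0 0 8 4 6 2 1;0 0 12 6 9 3 1;0 0 16 8 12 4 1;0 0 20 10 15 5 1",
)

```text
clock: 2.43
ee_pos: [0.4143, -0.3124, 0.3063]
orientation: [3.141, 0.0, 1.036]
ft_force: [0.8, -0.7, -0.1]
width: 0.0942
```

>>> move_arm(
  deltas="0 0 1 0.5 4 0 1;0 0 2 1 8 0 1;0 0 3 1.5 12 0 1;0 0 4 2 16 0 1;0 0 4.8 2.5 20 0 1",
)

```text
clock: 2.85
ee_pos: [0.4385, -0.1121, 0.3058]
orientation: [3.141, 0.0, 1.117]
ft_force: [1.6, 0.5, 0.0]
width: 0.094
```

>>> move_arm(
  deltas="0 0 0 0 4 0 1;0 0 0 0 8 0 1;0 0 0 0 12 -1 1;0 0 0 0 16 -2 1;0 0 0 0 20 -3 1",
)

```text
clock: 3.27
ee_pos: [0.4385, 0.0878, 0.2756]
orientation: [3.14, -0.001, 1.116]
ft_force: [1.2, -0.5, -0.3]
width: 0.0938
```

>>> move_arm(
  deltas="0 0 0 0 4 -1 1;0 0 0 0 7.6 -2 1;0 0 0 0 7.6 -4 1;0 0 0 0 7.6 -6 1;0 0 0 0 7.6 -6 1",
)

```text
clock: 3.68
ee_pos: [0.4363, 0.1617, 0.2128]
orientation: [-3.137, 0.004, 1.119]
ft_force: [-0.5, 0.0, 0.2]
width: 0.0943
```

```bash
python3 - <<'E'
from h import *
p=shot('wrist');C=cloud(p);s=manip.state();print(s['ee_pos'],s['orientation'])
cv2.imwrite('pics/w1.png',p['frame'])
for t,lo,hi in(('lid',.095,.11),('lid',.125,.15)):
    P=C[(p['depth']>0)];P=P[(P[:,2]>lo)&(P[:,2]<hi)&(np.hypot(P[:,0]-.44,P[:,1]-.164)<.14)]
    b=cv2.minAreaRect(P[:,:2].astype(np.float32)*1000)
    print(t,b,len(P),np.median(P,0))
print([ray(p,m['xy'],.130) for m in eyes.mark_of('lid_bar',p)[:1]])
E
```

```text
[0.437318   0.16165424 0.21435899] [-3.13902169e+00  2.84473380e-03  1.11742434e+00]
lid ((438.6213684082031, 163.54376220703125), (153.55348205566406, 204.49057006835938), 64.16943359375) 31830 [0.44208331 0.17454325 0.1018606 ]
lid ((438.8042297363281, 164.19468688964844), (99.41825103759766, 13.935050010681152), 64.3338623046875) 2005 [0.44119012 0.16936187 0.13772376]
[array([0.44075827, 0.16310323, 0.13      ])]
```

View pics/w1.png

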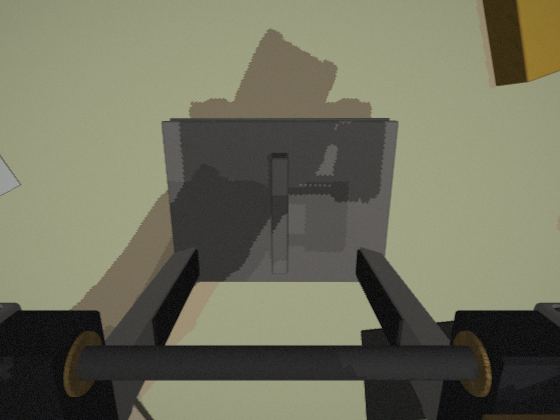

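>>> move_arm(
  deltas="0 0 0 0 0 -3 1;0 0 0 0 0 -6 1;0 0 0 0 0 -8.5 1;0 0 0 0 0 -9.5 1;0 0 0 0 0 -10.2 1",
)

```text
clock: 4.2
ee_pos: [0.4392, 0.1615, 0.1133]
orientation: [3.141, 0.0, 1.115]
ft_force: [-0.2, 0.9, -0.0]
width: 0.0942
```

>>> move_arm(
  deltas="0 0 0 0 0 0 1;0 0 0 0 0 0 1",
)

```text
clock: 4.37
ee_pos: [0.4397, 0.1622, 0.1145]
orientation: [3.14, -0.001, 1.116]
ft_force: [-0.2, -0.3, 0.2]
width: 0.0939
```

>>> move_arm(
  deltas="0 0 0 -0.1 0.2 -0.3 1;0 0 0 -0.1 0.2 -0.3 0;0 0 0 -0.1 0.2 -0.3 0;0 0 0 -0.1 0.2 -0.3 0;0 0 0 -0.1 0.2 -0.3 0",
  squeeze=40,
)

```text
clock: 4.78
ee_pos: [0.4378, 0.1642, 0.1108]
orientation: [3.141, -0.001, 1.117]
ft_force: [0.5, 1.2, 0.1]
width: 0.0706
```

>>> move_arm(
  deltas="0 0 0 0 0 0 0;0 0 0 0 0 0 0;0 0 0 0 0 0 0;0 0 0 0 0 0 0;0 0 0 0 0 0 0",
)

```text
clock: 5.2
ee_pos: [0.4376, 0.1641, 0.1104]
orientation: [-3.141, 0.0, 1.117]
ft_force: [0.4, -0.1, -1.1]
width: 0.0376
```

>>> move_arm(
  deltas="0 0 0 0 0 0 0;0 0 0 0 0 0 0;0 0 0 0 0 0 0;0 0 0 0 0 0 0;0 0 0 0 0 0 0",
)

```text
clock: 5.62
ee_pos: [0.4378, 0.1641, 0.1105]
orientation: [3.141, -0.0, 1.117]
ft_force: [0.8, -0.5, -0.7]
width: 0.0134
```

>>> move_arm(
  deltas="0 0 0 0 0 0 0;0 0 0 0 0 0 0;0 0 0 0 0 0 0",
)

```text
clock: 5.87
ee_pos: [0.4377, 0.164, 0.1105]
orientation: [3.141, -0.0, 1.117]
ft_force: [1.3, -0.7, -0.4]
width: 0.0133
```

Lift slowly straight up.

>>> move_arm(
  deltas="0 0 0 0 0 0.5 0;0 0 0 0 0 1 0;0 0 0 0 0 2 0;0 0 0 0 0 3.5 0;0 0 0 0 0 5 0",
)

```text
clock: 6.28
ee_pos: [0.4369, 0.164, 0.1611]
orientation: [-3.14, 0.001, 1.117]
ft_force: [0.9, 0.2, -2.2]
width: 0.0139
```

>>> move_arm(
  deltas="0 0 0 0 0 2 0;0 0 0 0 0 4 0;0 0 0 0 0 6 0;0 0 0 0 0 7 0;0 0 0 0 0 7 0",
)

```text
clock: 6.7
ee_pos: [0.4387, 0.1648, 0.2329]
orientation: [3.138, -0.003, 1.117]
ft_force: [0.6, 1.5, -2.0]
width: 0.0135
```

```bash
python3 - <<'E'
from h import *
p=shot('scene');print(manip.state()['ft_force'],manip.state()['moment'],manip.state()['ee_pos'])
cv2.imwrite('pics/s2.png',cv2.resize(p['frame'][60:300,140:460],(800,600)))
p=shot('top');cv2.imwrite('pics/t2.png',cv2.resize(p['frame'][160:400,100:420],(800,600)))
E
```

```text
[-0.79929734 -0.43046849 -2.77724121] [-0.04609768 -0.06089312  0.03069652] [0.4379949  0.16429322 0.23151419]
```

View pics/s2.png

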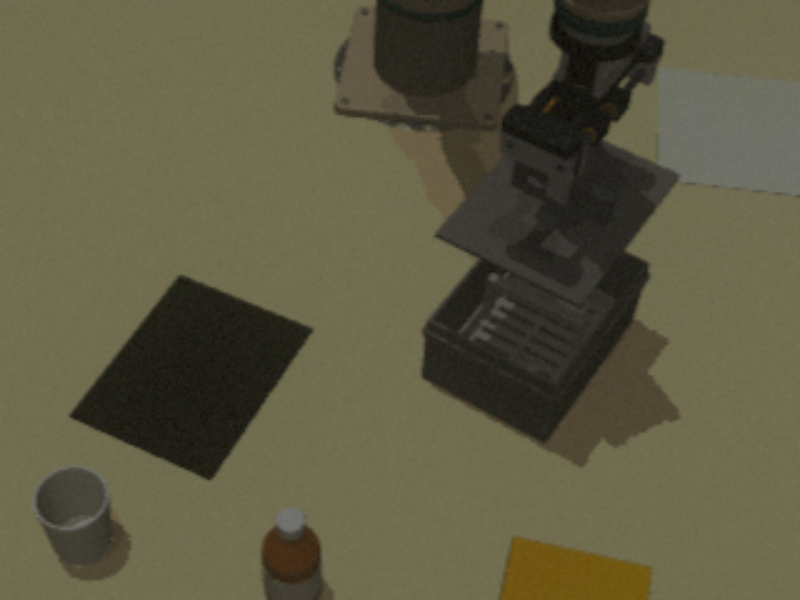

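>>> move_arm(
  deltas="0 0 0 0.5 -1.8 0 0;0 0 1 1.3 -4.8 0 0;0 0 2 2.1 -8 0 0;0 0 3 3 -11.4 0 0;0 0 4 3.8 -14.6 0 0",
)

```text
clock: 7.22
ee_pos: [0.4748, 0.0163, 0.2293]
orientation: [-3.139, 0.001, 1.188]
ft_force: [1.4, 0.0, -3.0]
width: 0.0138
```

>>> move_arm(
  deltas="0 0 0.8 0.9 -3.4 -1 0;0 0 1.6 1.8 -6.8 -2 0;0 0 2.4 2.7 -10.2 -3 0;0 0 3.2 3.6 -13.8 -4 0;0 0 3.2 4.2 -16.4 -5 0",
)

```text
clock: 7.63
ee_pos: [0.5169, -0.1495, 0.1785]
orientation: [-3.14, 0.001, 1.24]
ft_force: [-0.2, -0.4, -3.0]
width: 0.0136
```

>>> move_arm(
  deltas="0 0 0 0.8 -3 -1 0;0 0 0 1.2 -4.2 -2 0;0 0 0 1.2 -4.2 -3 0;0 0 0 1.2 -4.2 -3 0;0 0 0 1.2 -4.2 -3 0",
)

```text
clock: 8.05
ee_pos: [0.5285, -0.1855, 0.1493]
orientation: [-3.138, -0.001, 1.244]
ft_force: [0.1, 0.8, -2.2]
width: 0.0135
```

```bash
python3 - <<'E'
from h import *
print(manip.state()['ee_pos'],manip.state()['orientation'],manip.state()['moment'])
p=shot('top');cv2.imwrite('pics/t3.png',cv2.resize(p['frame'][160:400,140:460],(800,600)));C=cloud(p)
P=C[(p['depth']>0)];P=P[(abs(P[:,2]-.16)<.03)&(np.hypot(P[:,0]-.53,P[:,1]+.187)<.14)]
print(np.percentile(P[:,2],[10,50,90]))
p=shot('wrist');cv2.imwrite('pics/w3.png',p['frame']);C=cloud(p)
P=C[(p['depth']>0)];P=P[(np.hypot(P[:,0]-.53,P[:,1]+.187)<.14)]
z=np.median(P[P[:,2]>.08][:,2]);print(z)
Q=P[abs(P[:,2]-z)<.004];print(cv2.minAreaRect(Q[:,:2].astype(np.float32)*1000))
A=np.c_[Q[:,:2],np.ones(len(Q))];print(np.linalg.lstsq(A,Q[:,2],rcond=None)[0])
E
```

```text
[ 0.52852308 -0.18553908  0.14934648] [-3.13811867e+00 -1.32984849e-03  1.24446446e+00] [ 0.05746489 -0.07690589  0.03557564]
[0.13766619 0.14039363 0.1433362 ]
0.1425809255853167
((530.6846313476562, -180.15603637695312), (143.4447479248047, 204.06753540039062), 71.37582397460938)
[4.37657041e-05 2.43188757e-03 1.41952408e-01]
```

View pics/w3.png

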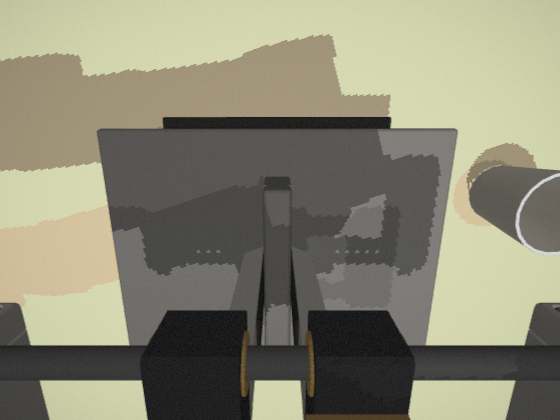

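View pics/t3.png

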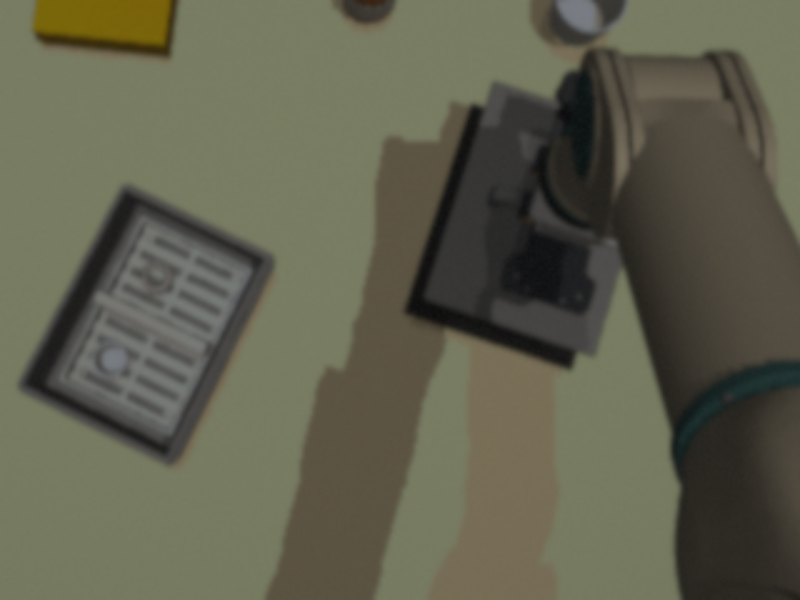

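>>> move_arm(
  deltas="0 0 0 0 0 -2.5 0;0 0 0 0 -0.1 -5 0;0 0 0 0.1 -0.1 -7.5 0;0 0 0 0.1 -0.2 -9.5 0;0 0 0 0.1 -0.2 -10.8 0",
)

```text
clock: 8.57
ee_pos: [0.5303, -0.1884, 0.0415]
orientation: [-3.141, -0.0, 1.244]
ft_force: [0.2, 0.0, -2.4]
width: 0.0135
```

>>> move_arm(
  deltas="0 0 0 0 0 -0.3 0;0 0 0 0 0 -0.6 0;0 0 0 0 0 -0.9 0;0 0 0 0 0 -1.1 0;0 0 0 0 0 -1.2 0",
)

```text
clock: 8.98
ee_pos: [0.5313, -0.1899, 0.0312]
orientation: [3.14, -0.0, 1.243]
ft_force: [-0.6, -0.4, -2.6]
width: 0.0135
```

>>> move_arm(
  deltas="0 0 0 0 0 0 0;0 0 0 0 0 -0.1 0;0 0 0 0 0 -0.1 0",
)

```text
clock: 9.23
ee_pos: [0.5308, -0.19, 0.0297]
orientation: [3.141, -0.0, 1.242]
ft_force: [-0.5, 0.1, -2.7]
width: 0.0138
```

>>> move_arm(
  deltas="0 0 0 -0.1 0.2 -0.1 0;0 0 0 -0.1 0.2 -0.2 0;0 0 0 -0.1 0.2 -0.3 0;0 0 0 -0.1 0.2 -0.3 0",
)

```text
clock: 9.57
ee_pos: [0.5294, -0.1878, 0.0263]
orientation: [-3.141, -0.0, 1.242]
ft_force: [-0.6, -0.1, -3.0]
width: 0.0134
```

>>> move_arm(
  deltas="0 0 0 0 0 -0.1 0;0 0 0 0 0 -0.1 0",
)

```text
clock: 9.73
ee_pos: [0.5297, -0.1879, 0.0255]
orientation: [3.141, -0.0, 1.242]
ft_force: [0.2, 0.7, -2.0]
width: 0.0132
```

>>> move_arm(
  deltas="0 0 0 0 0 -0.1 0;0 0 0 0 0 -0.1 0",
)

```text
clock: 9.9
ee_pos: [0.5297, -0.188, 0.0255]
orientation: [3.141, 0.0, 1.242]
ft_force: [-2.4, 0.7, 6.5]
width: 0.0136
```

>>> move_arm(
  deltas="0 0 0 0 0 -0.1 0;0 0 0 0 0 -0.1 0",
)

```text
clock: 10.07
ee_pos: [0.5297, -0.188, 0.0255]
orientation: [3.141, 0.001, 1.242]
ft_force: [-4.8, 1.0, 14.6]
width: 0.0139
```

>>> move_arm(
  deltas="0 0 0 0 0 0.2 0;0 0 0 0 0 0.2 0.3;0 0 0 0 0 0.2 0.6;0 0 0 0 0 0.2 0.6;0 0 0 0 0 0.2 0.6",
)

```text
clock: 10.48
ee_pos: [0.5296, -0.1879, 0.0253]
orientation: [-3.141, -0.0, 1.242]
ft_force: [0.3, -0.1, -0.3]
width: 0.0368
```

>>> move_arm(
  deltas="0 0 0 0 0 0 0.6;0 0 0 0 0 0 0.6;0 0 0 0 0 0 0.6;0 0 0 0 0 2 0.6;0 0 0 0 0 4 0.6",
)

```text
clock: 10.9
ee_pos: [0.5285, -0.1875, 0.0649]
orientation: [-3.139, 0.0, 1.243]
ft_force: [0.2, 0.4, 0.1]
width: 0.0565
```

>>> move_arm(
  deltas="0 0 0 0 0 4 0.6;0 0 0 0 0 8 0.6;0 0 0 0 0 12 0.6;0 0 0 0 0 16 0.6;0 0 0 0 0 18 0.6",
)

```text
clock: 11.32
ee_pos: [0.5316, -0.1881, 0.2505]
orientation: [3.135, -0.0, 1.242]
ft_force: [1.6, 0.0, 0.3]
width: 0.0568
```

>>> move_arm(
  deltas="0 0 -1.5 -0.8 3.8 0 0.7;0 0 -3 -1.8 7.6 0 0.7;0 0 -4.5 -2.7 11.4 0 0.7;0 0 -6 -3.6 15 0 0.7;0 0 -7 -4.5 18.8 0 0.7",
)

```text
clock: 11.73
ee_pos: [0.4838, 0.0013, 0.2456]
orientation: [3.141, 0.0, 1.118]
ft_force: [1.3, 0.4, -0.1]
width: 0.0656
```

```bash
python3 - <<'E'
from h import *
print(manip.state()['ee_pos'],manip.state()['orientation'])
p=shot('top');cv2.imwrite('pics/t4.png',cv2.resize(p['frame'][160:400,140:460],(800,600)));C=cloud(p)
P=C[(p['depth']>0)];P=P[(np.hypot(P[:,0]-.53,P[:,1]+.187)<.15)]
for lo,hi in((.012,.026),(.035,.065)):
  Q=P[(P[:,2]>lo)&(P[:,2]<hi)]; print(np.median(Q,0),len(Q),cv2.minAreaRect(Q[:,:2].astype(np.float32)*1000))
E
```

```text
[0.48377357 0.00127004 0.24562551] [3.14117581e+00 1.37259101e-04 1.11809708e+00]
[ 0.53951738 -0.19354832  0.0165195 ] 4378 ((532.1209716796875, -185.37957763671875), (162.10411071777344, 203.73025512695312), 70.59656524658203)
[ 0.53046513 -0.18617287  0.05160942] 290 ((531.3912353515625, -186.63999938964844), (99.5664291381836, 14.821846961975098), 71.15605926513672)
```

View pics/t4.png

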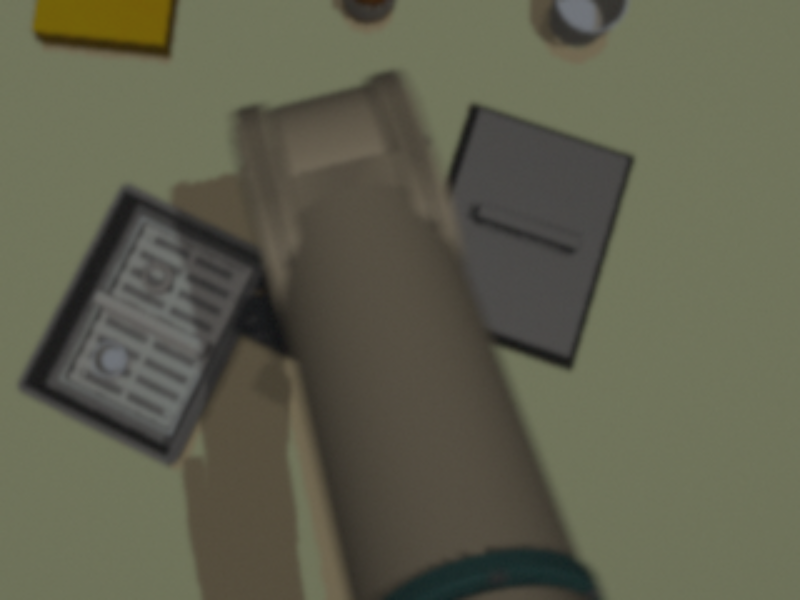

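The lid lies flat and squarely on the mat (about px 540,235). Stopper and cup are at about (155,275) and (112,358) on either side of the tray bar. Next I go over the tub.

>>> move_arm(
  deltas="0 0 0 -1 3.6 0 0.7;0 0 0 -2 7.2 0 0.7;0 0 0 -3 10.8 0 0.7;0 0 0 -4 14 -1 0.7;0 0 0 -4.5 16 -2 0.7",
)

```text
clock: 12.2
ee_pos: [0.4385, 0.1639, 0.226]
orientation: [3.141, -0.003, 1.124]
ft_force: [-0.2, 0.1, -0.8]
width: 0.0656
```

>>> move_arm(
  deltas="0 0 0 0 0 -1 0.7;0 0 0 0 0 -1 0.7;0 0 0 0 0 -1 0.7",
)

```text
clock: 12.45
ee_pos: [0.4394, 0.1596, 0.2152]
orientation: [-3.141, 0.001, 1.12]
ft_force: [-0.7, -0.3, 0.7]
width: 0.0658
```

```bash
python3 - <<'E'
from h import *
p=shot('wrist');C=cloud(p);s=manip.state();print(s['ee_pos'],s['orientation'],s['width'])
cv2.imwrite('pics/w4.png',p['frame'])
V=C[(p['depth']>0)];V=V[np.hypot(V[:,0]-.44,V[:,1]-.164)<.14]
for lo,hi,r in((.074,.088,.062),(.088,.102,.14),(.074,.088,.14)):
    P=V[(V[:,2]>lo)&(V[:,2]<hi)&(np.hypot(V[:,0]-.44,V[:,1]-.164)<r)]
    print(lo,cv2.minAreaRect(P[:,:2].astype(np.float32)*1000),len(P),np.median(P,0))
for n in('wrist','top','scene'):
    if n!='wrist': p=shot(n)
    for t,z in(('tray_bar',.077),('cup',.02),('stopper',.02)):
        print(n,t,[(np.round(m['xy']),round(m['score'],2),np.round(ray(p,m['xy'],z),4)) for m in eyes.mark_of(t,p)[:1]])
E
```

```text
[0.43989472 0.15932755 0.21562783] [3.14142556e+00 4.56295752e-04 1.11922069e+00] 0.06611889336284305
0.074 ((438.39691162109375, 161.24945068359375), (111.88580322265625, 11.790584564208984), 64.35948181152344) 1361 [0.44091105 0.16579581 0.08462055]
0.088 ((438.2834777832031, 163.32110595703125), (149.98562622070312, 201.0854949951172), 64.1612548828125) 3888 [0.43603344 0.17221268 0.09554577]
0.074 ((440.3046875, 166.52059936523438), (150.70005798339844, 207.0559539794922), 64.1778793334961) 4351 [0.4399961  0.17556626 0.08291998]
wrist tray_bar [(array([275., 201.]), 0.89, array([0.4374, 0.1627, 0.077 ]))]
wrist cup [(array([236., 170.]), 0.66, array([0.4071, 0.2017, 0.02  ]))]
wrist stopper [(array([311., 170.]), 0.97, array([0.4846, 0.164 , 0.02  ]))]
top tray_bar [(array([199., 288.]), 0.76, array([0.4389, 0.1648, 0.077 ]))]
top cup []
top stopper [(array([205., 272.]), 0.51, array([0.4811, 0.1595, 0.02  ]))]
scene tray_bar [(array([356., 180.]), 0.67, array([0.4347, 0.1668, 0.077 ]))]
scene cup [(array([365., 188.]), 0.64, array([0.4105, 0.1975, 0.02  ]))]
scene stopper [(array([350., 208.]), 0.56, array([0.4873, 0.1606, 0.02  ]))]
```

View pics/w4.png

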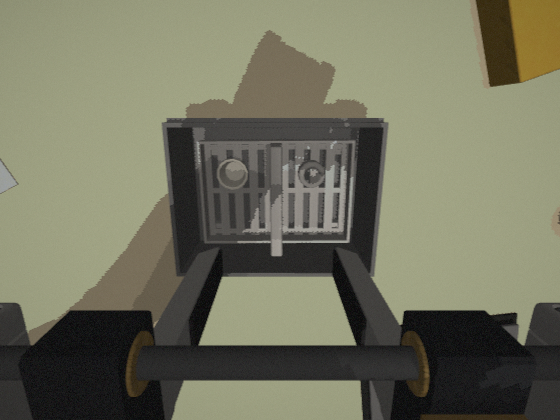

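>>> move_arm(
  deltas="0 0 0 0 0.4 -3 0.7;0 0 0 0.1 0.5 -6 0.7;0 0 0 0.1 0.5 -9 0.7;0 0 0 0.1 0.5 -11 0.7;0 0 0 0.1 0.5 -12 0.7",
)

```text
clock: 13.47
ee_pos: [0.4391, 0.1645, 0.0931]
orientation: [-3.139, 0.003, 1.12]
ft_force: [0.4, -0.9, 0.2]
width: 0.0656
```

>>> move_arm(
  deltas="0 0 0 0 0 0 0.7;0 0 0 0 0 0 0.7",
)

```text
clock: 13.63
ee_pos: [0.4404, 0.1652, 0.0952]
orientation: [-3.141, 0.001, 1.121]
ft_force: [0.0, -0.6, 0.5]
width: 0.0656
```

>>> move_arm(
  deltas="0 0 0 0 0 -1 0.7;0 0 0 0 0 -2 0.7;0 0 0 0 0 -3 0.7;0 0 0 0 0 -3.6 0.7;0 0 0 0 0 -3.6 0.7",
)

```text
clock: 14.05
ee_pos: [0.4407, 0.1651, 0.0595]
orientation: [3.142, -0.0, 1.12]
ft_force: [0.5, 0.4, -0.1]
width: 0.0662
```

>>> move_arm(
  deltas="0 0 0 0 0 0 0.7;0 0 0 0 0 0 0.7",
)

```text
clock: 14.22
ee_pos: [0.4412, 0.1654, 0.0602]
orientation: [3.141, -0.001, 1.12]
ft_force: [-0.4, -0.0, -0.5]
width: 0.066
```

```bash
python3 - <<'E'
from h import *
p=shot('wrist');C=cloud(p);s=manip.state();print(s['ee_pos'],s['orientation'],s['width'],s['ft_force'])
cv2.imwrite('pics/w5.png',p['frame'])
V=C[(p['depth']>0)]
P=V[(V[:,2]>.074)&(V[:,2]<.09)&(np.hypot(V[:,0]-.438,V[:,1]-.161)<.062)]
print(cv2.minAreaRect(P[:,:2].astype(np.float32)*1000),len(P),np.median(P,0))
E
```

```text
[0.44118628 0.16534856 0.06021493] [ 3.14061774e+00 -1.14635968e-03  1.12007358e+00] 0.06583251496830392 [-0.8526715   0.28950753  0.05897681]
((442.5569763183594, 170.44796752929688), (72.49073791503906, 70.5126953125), 20.569664001464844) 4609 [0.4454448  0.17598072 0.08463298]
```

View pics/w5.png

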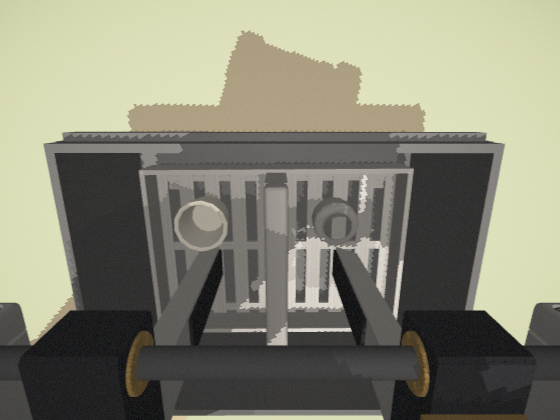

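>>> move_arm(
  deltas="0 0 0 0 0 -0.2 0.3;0 0 0 0 0 -0.2 0.3;0 0 0 0 0 -0.2 0.25;0 0 0 0 0 -0.2 0.2;0 0 0 0 0 -0.2 0.2",
  squeeze=15,
)

```text
clock: 14.68
ee_pos: [0.4406, 0.1651, 0.0575]
orientation: [3.142, -0.0, 1.12]
ft_force: [0.0, -0.3, -0.3]
width: 0.036
```

>>> move_arm(
  deltas="0 0 0 0 0 0 0.2;0 0 0 0 0 0 0.15;0 0 0 0 0 0 0.1;0 0 0 0 0 0 0;0 0 0 0 0 0 0",
)

```text
clock: 15.1
ee_pos: [0.4406, 0.1651, 0.0575]
orientation: [3.142, 0.0, 1.12]
ft_force: [0.2, -0.1, 0.5]
width: 0.0118
```

>>> move_arm(
  deltas="0 0 0 0 0 0 0;0 0 0 0 0 0 0;0 0 0 0 0 0 0;0 0 0 0 0 0 0;0 0 0 0 0 0 0",
  squeeze=50,
)

```text
clock: 15.52
ee_pos: [0.4406, 0.1651, 0.0575]
orientation: [-3.142, -0.0, 1.12]
ft_force: [0.8, -0.1, -0.3]
width: 0.0115
```

>>> move_arm(
  deltas="0 0 0 0 0 0 0;0 0 0 0 0 0 0",
)

```text
clock: 15.68
ee_pos: [0.4406, 0.1651, 0.0575]
orientation: [-3.142, 0.0, 1.12]
ft_force: [0.2, -0.1, -0.1]
width: 0.0115
```

>>> move_arm(
  deltas="0 0 0 0 0 0.1 0;0 0 0 0 0 0.3 0;0 0 0 0 0 0.6 0;0 0 0 0 0 1 0;0 0 0 0 0 1.5 0",
)

```text
clock: 16.1
ee_pos: [0.4403, 0.165, 0.0727]
orientation: [-3.141, 0.001, 1.12]
ft_force: [0.4, -0.6, -4.7]
width: 0.0117
```

>>> move_arm(
  deltas="0 0 0 0 0 0.6 0;0 0 0 0 0 1.2 0;0 0 0 0 0 1.8 0;0 0 0 0 0 2.4 0;0 0 0 0 0 3 0",
)

```text
clock: 16.52
ee_pos: [0.4407, 0.1651, 0.1033]
orientation: [3.141, -0.0, 1.12]
ft_force: [-0.2, 0.3, -3.9]
width: 0.0114
```

```bash
python3 - <<'E'
from h import *
s=manip.state();print(s['ee_pos'],s['orientation'],s['width'],s['ft_force'],s['moment'])
p=shot('wrist');cv2.imwrite('pics/w6.png',p['frame'])
E
```

```text
[0.44065731 0.16509501 0.10326512] [ 3.14133657e+00 -2.82554009e-04  1.12012079e+00] 0.011417125726863925 [-0.22042218  0.30111128 -3.86209388] [-0.01763212 -0.11655355  0.01773339]
```

View pics/w6.png

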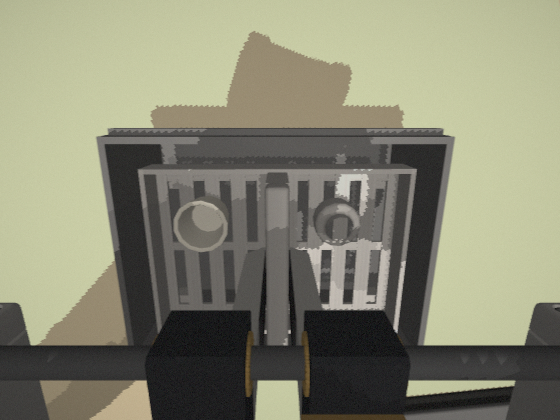

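Tray is off the floor, level, with the cup (202,225) and stopper (337,220) in place. I keep lifting.

>>> move_arm(
  deltas="0 0 0 0 0 0.6 0;0 0 0 0 0 1.3 0;0 0 0 0 0 2.1 0;0 0 0 0 0 2.9 0;0 0 0 0 0 3.7 0",
)

```text
clock: 16.98
ee_pos: [0.4406, 0.1651, 0.1404]
orientation: [3.141, -0.0, 1.12]
ft_force: [-0.1, -0.6, -4.5]
width: 0.0117
```

>>> move_arm(
  deltas="0 0 0 0 0 0.8 0;0 0 0 0 0 1.6 0;0 0 0 0 0 2.4 0;0 0 0 0 0 3.1 0;0 0 0 0 0 3.7 0",
)

```text
clock: 17.4
ee_pos: [0.4407, 0.1651, 0.1774]
orientation: [3.141, -0.0, 1.12]
ft_force: [0.2, 0.7, -4.0]
width: 0.0116
```

>>> move_arm(
  deltas="0 0 0 0 0 0.4 0;0 0 0 0 0 0.6 0;0 0 0 0 0 0.7 0;0 0 0 0 0 0.7 0;0 0 0 0 0 0.7 0",
)

```text
clock: 17.82
ee_pos: [0.4404, 0.165, 0.1832]
orientation: [-3.141, 0.0, 1.12]
ft_force: [0.0, 1.0, -4.2]
width: 0.0115
```

```bash
python3 - <<'E'
from h import *
s=manip.state();print(s['clock'],s['ee_pos'],s['orientation'],s['width'],s['ft_force'],s['moment'])
p=shot('wrist');cv2.imwrite('pics/w7.png',p['frame']);C=cloud(p)
r=eyes.regions_of('tray',p)
m=r[0]['mask']&(p['depth']>0);P=C[m];print(r[0]['score'])
rim=P[(P[:,2]>.155)&(P[:,2]<.175)];print('rim',len(rim),np.median(rim[:,2]))
A=np.c_[rim[:,:2],np.ones(len(rim))];print(np.linalg.lstsq(A,rim[:,2],rcond=None)[0])
fl=P[(P[:,2]>.137)&(P[:,2]<.153)];A=np.c_[fl[:,:2],np.ones(len(fl))];print('floor',len(fl),np.median(fl[:,2]),np.linalg.lstsq(A,fl[:,2],rcond=None)[0])
for t in('cup','stopper'): print(t,eyes.mark_of(t,p)[:1])
p=shot('scene');cv2.imwrite('pics/s7.png',cv2.resize(p['frame'][60:300,140:460],(800,600)))
E
```

```text
17.8167 [0.44037687 0.16495779 0.18321403] [-3.14115431e+00  4.57049351e-04  1.12015113e+00] 0.011542752423772852 [ 0.02434894  1.00867942 -4.15804759] [-0.0251025  -0.04339465 -0.01778917]
0.67
rim 5577 0.16563525762579281
[0.0056369  0.01302305 0.15887428]
floor 16502 0.1465377670437485 [0.00253382 0.00441718 0.1447812 ]
cup [{'xy': [209.0, 214.6], 'score': 0.87}]
stopper [{'xy': [335.7, 220.0], 'score': 0.86}]
```

View pics/w7.png

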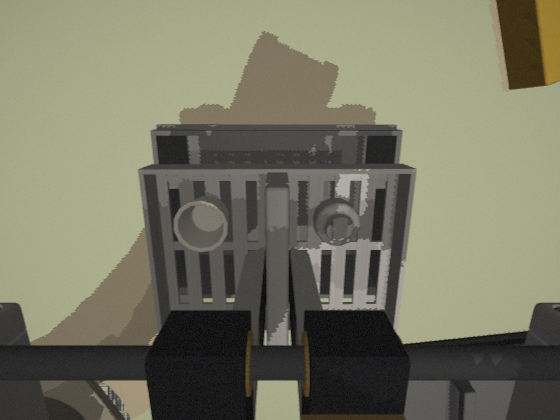

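View pics/s7.png

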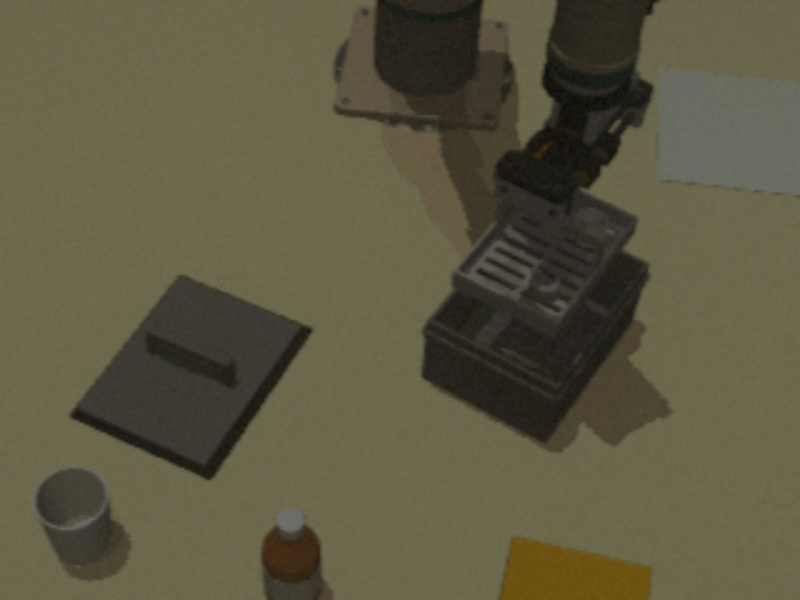

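>>> move_arm(
  deltas="0 0 0 0 0 0 0;0 0 0 0 0 0 0;0 0 0 0 0 0 0;0 0 0 0 0 0 0;0 0 0 0 0 0 0",
)

```text
clock: 18.48
ee_pos: [0.4406, 0.1651, 0.1835]
orientation: [3.142, -0.0, 1.12]
ft_force: [-0.5, 0.5, -3.9]
width: 0.0117
```

>>> move_arm(
  deltas="0 0 0 0 0 0 0;0 0 0 0 0 0 0;0 0 0 0 0 0 0;0 0 0 0 0 0 0;0 0 0 0 0 0 0",
)

```text
clock: 18.9
ee_pos: [0.4406, 0.165, 0.1835]
orientation: [-3.142, 0.0, 1.12]
ft_force: [-0.1, -0.3, -3.9]
width: 0.0113
```

>>> move_arm(
  deltas="0 0 0 0 0 0 0;0 0 0 0 0 0 0;0 0 0 0 0 0 0;0 0 0 0 0 0 0;0 0 0 0 0 0 0",
)

```text
clock: 19.32
ee_pos: [0.4406, 0.1651, 0.1835]
orientation: [3.142, 0.0, 1.12]
ft_force: [0.8, 0.5, -4.2]
width: 0.0116
```

```bash
python3 - <<'E'
from h import *
p=shot('wrist');r=eyes.regions_of('tray',p);C=cloud(p);P=C[r[0]['mask']&(p['depth']>0)]
fl=P[(P[:,2]>.137)&(P[:,2]<.153)];A=np.c_[fl[:,:2],np.ones(len(fl))];print('floor',np.median(fl[:,2]),np.linalg.lstsq(A,fl[:,2],rcond=None)[0][:2])
for t in('cup','stopper'): print(t,eyes.mark_of(t,p)[:1])
s=manip.state();print(s['ee_pos'],abs(s['dq']).max(),s['width'],s['ft_force'])
print(workorder.job_done())
E
```

```text
floor 0.1468006920122803 [0.00302816 0.00508935]
cup [{'xy': [206.4, 214.5], 'score': 0.94}]
stopper [{'xy': [336.5, 215.1], 'score': 0.68}]
[0.44061088 0.16507991 0.18348178] 0.0023837716774393948 0.011268219507321027 [ 0.53710387  0.65623671 -4.48111106]
the job is handed in; nothing more can be done
None
```

The lid is lying on the black mat and the arm is holding the tray over the tub. I handed the job in at about 19.5 s of the 58 s allowed; it gives no verdict.

- **Lid:** I lifted it by its bar and set it down on the mat handle up, with contact showing about 15 N on the wrist before I let go. The top view afterwards put the bar within about 2 mm of the mat's centre and lined up with the mat.
- **Tray:** I gripped the bar with 50 N, about 4 mm off its middle to balance the cup and stopper, and lifted it straight up. The feet are about 3.5 cm above the tub's rim.
- **Last checks:** The tray floor sits level to about 0.006 rad, the arm is still, and the wrist carries about 4 N. The cup and stopper are in the tray where they started.
- **Bystanders:** I never went near the bottle, carton or beaker. The bottle and beaker look unmoved in the last scene picture; only part of the carton shows there.
- **Weak readings:** The fit to the tray's rim gave a steeper tilt, about 0.014 rad. Its points included parts of the walls, so I relied on the floor fit. No check failed.

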